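# Uncover a staining jar and stand it mouth-down to drain

### The job

Take the lid off the green staining jar and set it, knob up, in the middle of the orange mat. Then turn the jar over in two grips: first lay it on its side on the bare bench and let go of it there, then take it again another way and stand it upside down, mouth flat on the middle of the blue pad in the drip tray and square with the pad. Set everything down gently, without dropping or toppling the jar, and leave the white jars, the amber bottle and the timer where they are.

Things in the scene. Friction and masses are not known exactly. Their poses are not given: they have to be found in the camera images.
- jar: green plastic slide-staining jar, square, 54 x 54 mm outside, 85 mm tall, walls 4 mm, 0.09 to 0.17 kg, open at the top, starts upright on the bench under its lid. The bench where it stands and from there towards the robot is bare (about 0.42 to 0.55 m ahead of the robot and 0.03 to 0.2 m to its right). Origin: centre of the outside of its bottom; z runs from the bottom to the mouth, x and y are square to its sides
- lid: white lid of the jar, 58 x 58 x 5 mm, simply lying on it, with a 41 mm square, 4 mm deep locating lip below that sits loosely inside the mouth. On top a black upright bar knob, 34 mm long (lid's x) by 14 mm thick (lid's y), rising 28 mm above the plate. Origin: centre of the plate's underside, level with the jar's mouth when on it; z up through the knob
- lid_mat: flat orange mat fixed to the bench, 110 x 110 x 3 mm; origin: centre of its underside. The lid rests on its 4 mm lip there, its origin 7 mm above the bench
- tray: steel drip tray fixed to the bench, 135 mm (its x) by 350 mm (its y), floor 5 mm above the bench, rim 14 mm above the bench. Three standing places in a row along its y, at -115, 0 and +115 mm; white jars stand in two of them, the third has the blue pad. Origin: centre of its underside
- pad: blue draining pad, fixed in the free place of the tray, 90 x 90 x 4 mm, its sides parallel to the tray's. Origin: centre of its underside, 5 mm above the bench; its top is 9 mm above the bench
- dried1: white jar of the same size as the green one, loose, already standing upside down in the tray; origin: centre of its mouth, on the tray floor
- dried2: the other white jar, likewise
- reagent: loose amber bottle with a red cap, 56 mm across, 120 mm tall; origin: centre of its underside
- timer: loose flat white timer, 65 x 65 x 20 mm; origin: centre of its underside

How it is judged:
On the way, in this order (a step that is already met when the one before it is completed fails the run):
1. the lid lies knob up in the middle of the orange mat, let go (horizontal distance between lid and lid_mat below 0.025 m and height (world z) of lid below 0.012 m and angle between lid's own z axis and vertical below 0.1 rad and contact force between lid and the fingers below 0.05 N and contact force between lid and lid_mat above 0.05 N), for 0.2 s.
2. the jar lies on its side on the bare bench, let go (angle between jar's own z axis and vertical between 1.45 and 1.69 rad and contact force between jar and the fingers below 0.05 N and height (world z) of jar between 0.022 and 0.0295 m and linear speed of jar below 0.02 m/s), for 0.2 s.
At the end, for the whole second after the job is handed in: The green jar stands still, upside down (within 5 degrees), mouth flat on the blue pad, within 14 mm of its middle and within 11 degrees of square with it, and the lid lies flat, knob up, within 25 mm of the middle of the orange mat; both are let go (angle between jar's own z axis and vertical above 3.05 rad and horizontal distance between jar and pad below 0.014 m and height (world z) of jar between 0.088 and 0.098 m and (angle between the x axis of jar and the x axis of pad, either way round below 0.2 rad or angle between the x axis of jar and the y axis of pad, either way round below 0.2 rad) and linear speed of jar below 0.02 m/s and contact force between jar and the fingers below 0.05 N and horizontal distance between lid and lid_mat below 0.025 m and height (world z) of lid below 0.012 m and angle between lid's own z axis and vertical below 0.1 rad); the robot touches nothing.
It fails at once if a white jar is shifted more than 15 mm or tipped (distance of any of dried1, dried2 from where it was at the start of the episode above 0.015 m or angle between any of dried1, dried2's own z axis and vertical above 0.3 rad).
It fails at once if the bottle or the timer is shifted more than 30 mm (distance of any of reagent, timer from where it was at the start of the episode above 0.03 m).
It fails at once if the jar or the lid is dropped: it falls free, touched by nothing, faster than 0.5 m/s (a drop of over 13 mm) ((contact force between jar and anything else below 0.01 N and linear speed of jar above 0.5 m/s) or (contact force between lid and anything else below 0.01 N and linear speed of lid above 0.5 m/s)).
It fails at once if the jar topples: it leans far over without being between the fingers (contact force between jar and the fingers below 0.02 N and (angle between jar's own z axis and vertical between 0.35 and 1.25 rad or angle between jar's own z axis and vertical between 1.9 and 2.8 rad)).
It fails at once if the jar or the lid is slammed down (over 60 N) (contact force between jar and pad above 60 N or contact force between jar and tray above 60 N or contact force between lid and lid_mat above 60 N).
It also fails if it takes over 61 s, if anything falls off the work surface, if the arm or the gripper's body presses on something with over 40 N, if the wrist force passes 120 N, or if a joint passes its speed limit or range.

### The arm

A 6-joint arm with a two-finger parallel gripper is mounted at the origin on the work surface. World frame = base frame: x ahead of the robot, y to its left, z up, the work surface at z = 0. Lengths are in m, angles in rad, forces in N, time in s.
With the tool pointing down it reaches from about 0.325 to 0.775 m from the base axis. Payload 5.5 kg.
Tool frame: the origin (TCP) lies between the finger pads; the fingertips stand 8 mm ahead of it and the grasp point (between the pads) lies 11 mm behind it (tcp_to_tips is the distance from the TCP to the fingertips, in m); z points along the fingers, y is the line along which they close (so a half turn about z gives the same grasp; the last joint's range is limited). The gripper opens to 88 mm and grips with 3 to 60 N. Pads are 20 mm wide; open, the fingers measure 115 mm over their backs; the gripper's body (75 mm by 178 mm) begins 61 mm behind the grasp point.
Start: joints at [-1.192, 0.091, 1.231, -0, 1.82, -0.057], TCP at [0.253, -0.544, 0.231] pointing down, gripper open.
Joint ranges: [-2.87, 2.87], [-0.86, 2.18], [0.17, 2.46], [-1.51, 4.65], [0.06, 2.69], [-2.65, 2.65]. Speed limits (rad/s): [2.57, 2.57, 3.01, 3.14, 3.14, 3.14].

### API

Orientations are given as a unit quaternion [w, x, y, z].
In Python, from bench import * gives the robot as it stands. Calls block until the motion is done:
- move_to(position, orientation): joint-space move of the TCP to a pose.
- move_l(position, speed=0.15, orientation=None): straight line of the TCP; orientation=None keeps the orientation; speed is the mean speed in m/s.
- movej(angles): joint-space move.
- gripper_open() and close(): open the fingers fully, or close them until they stop; the grip force is fixed at half the most.
- hold(seconds).
- inverse_kinematics(position, orientation): joint angles nearest the present ones, or None.
- state(): the state.
- get_image(name): name is "side" or "top"; returns a dict with "frame" (480x640x3 uint8, blue, green, red), "depth" (480x640 float32, m along the optical axis (not along the pixel's ray), 0 where there is no reading), "camera_matrix" (3x3 intrinsics, pixels), "k1" (the pictures are not rectified: a ray, as slopes to the right and down, at radius r is drawn at 1 + k1 r^2 times it, then the intrinsics apply), "view" (4x4, takes a point from world to camera coordinates). Camera axes: x right, y up, looking along -z (the intrinsics and any distortion apply to the point x, -y, -z); pixel columns grow to the right and rows downward; lengths in m; the calibration is good to about 2 mm. A picture is of the moment at which its call begins.
A pose or a line that the arm cannot do raises IKError and nothing moves.
- job_done(): hands the job in; it is judged then, once.
The state is a dict: "time": time; "joint_pos": joint angles; "dq": joint speeds; "joint_torque": joint torques, N m; "ee_pos": TCP position; "ee_rot": TCP orientation; "ft_force": force on the tool from outside, world axes, zero at the start; "moment": the same for the moment, N m; "finger_gap": finger opening in m; "finger_force": force on a finger pad.
Only numpy, scipy, OpenCV 4.12 (cv2) and the standard library are available. Lean on these libraries where they do the work, as an engineer would, in place of code of your own. Each camera call takes 0.05 s, during which the arm holds its last target. There are 200 camera calls.

## Working session

There is one attempt and no reset: what is moved stays moved. The work goes in short steps, each a Python script; the robot and the scene stay as the last script left them, time stands still between calls to the robot, and variables do not carry over. Pictures are saved under pics/ and viewed, at most 10 in all, crops included, and the job is handed in when it is done.

```bash
ls; mkdir -p pics
python3 - <<'E'
from bench import *
import cv2,numpy as np
for n in("top","side"):
    im=get_image(n); cv2.imwrite(f"pics/{n}0.png",im["frame"]); np.savez(f"{n}0.npz",**im)
    v=np.array(im["view"]); print(n,im["camera_matrix"],im["k1"],-v[:3,:3].T@v[:3,3]); print(v.round(3))
E
```

```text
pics
top [[451.07816246   0.         317.41092579]
 [  0.         451.07816246 247.50006813]
 [  0.           0.           1.        ]] -0.06485720626624575 [0.41577178 0.01025431 0.97660564]
[[-0.002 -1.     0.009  0.002]
 [ 0.983 -0.     0.183 -0.587]
 [-0.183  0.009  0.983 -0.884]
 [ 0.     0.     0.     1.   ]]
side [[608.34154669   0.         314.94443229]
 [  0.         608.34154669 247.17352652]
 [  0.           0.           1.        ]] -0.1451521541461136 [0.15301653 0.60861074 0.95697451]
[[-0.806 -0.592  0.011  0.473]
 [ 0.447 -0.596  0.667 -0.343]
 [-0.388  0.542  0.745 -0.984]
 [ 0.     0.     0.     1.   ]]
```

View pics/top0.png

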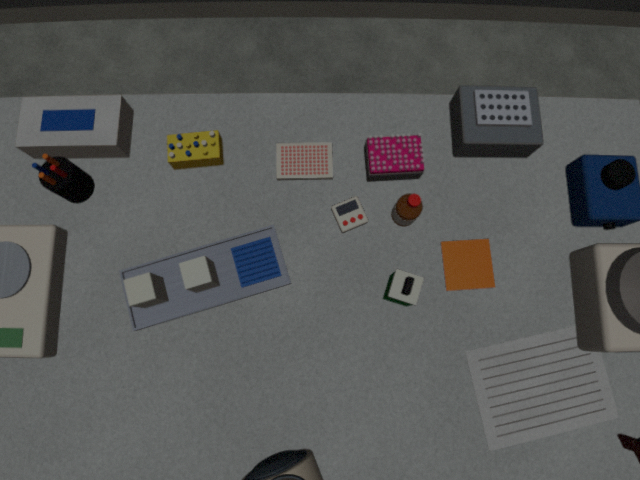

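View pics/side0.png

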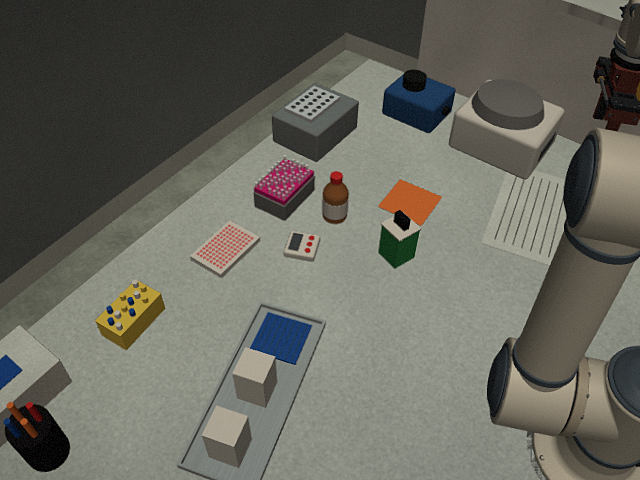

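The top view shows the lid at about (405,288), the mat at (468,264), the pad at (257,261), the bottle at (408,208) and the timer at (350,215). The white jars are at (140,290) and (197,273).

```bash
cat > h.py <<'E'
import cv2,numpy as np
def cast(im,px,z):
    """pixels (N,2) -> world points on the plane at height z"""
    K=np.array(im["camera_matrix"]);k1=float(im["k1"]);v=np.array(im["view"])
    p=cv2.undistortPoints(np.asarray(px,float).reshape(-1,1,2),K,np.array([k1,0,0,0.])).reshape(-1,2)
    R=v[:3,:3];c=-R.T@v[:3,3]
    d=np.c_[p[:,0],-p[:,1],-np.ones(len(p))]@R
    return c+d*((z-c[2])/d[:,2])[:,None]
def mask(im,lo,hi,roi):
    m=cv2.inRange(cv2.cvtColor(im["frame"],cv2.COLOR_BGR2HSV),np.array(lo),np.array(hi))
    o=np.zeros_like(m);x0,y0,x1,y1=roi;o[y0:y1,x0:x1]=m[y0:y1,x0:x1];return o
def rect(im,m,z):
    """largest blob, cast to plane z, minAreaRect in mm: centre(m), size(m), angle(deg)"""
    c=max(cv2.findContours(m,cv2.RETR_EXTERNAL,cv2.CHAIN_APPROX_NONE)[0],key=cv2.contourArea)
    w=cast(im,c.reshape(-1,2),z)[:,:2]
    (x,y),s,a=cv2.minAreaRect((w*1000).astype(np.float32))
    return np.array([x,y])/1000,np.array(s)/1000,a
E
python3 - <<'E'
from h import *
T=dict(np.load("top0.npz"));S=dict(np.load("side0.npz"))
W=((0,0,105),(180,70,255))
for n,im,c,roi,z in [
 ("mat",T,((5,150,60),(20,255,255)),(430,220,510,310),.003),("mat s",S,((5,150,60),(20,255,255)),(370,170,450,230),.003),
 ("pad",T,((100,150,40),(130,255,255)),(225,225,290,295),.009),("pad s",S,((100,150,40),(130,255,255)),(240,300,320,370),.009),
 ("lid",T,((0,0,140),(180,70,255)),(385,262,425,310),.09),("lid s",S,((0,0,130),(180,70,255)),(375,205,425,250),.09),
 ("knob",T,((0,0,0),(180,255,40)),(398,272,418,297),.118),
 ("green s",S,((50,120,20),(80,255,255)),(370,200,430,275),.0),
 ("d1",T,((0,0,140),(180,70,255)),(175,250,215,295),.09),("d2",T,((0,0,140),(180,70,255)),(120,265,160,310),.09),
 ("timer",T,((0,0,140),(180,70,255)),(328,192,370,235),.02),
 ("cap",T,((170,150,60),(180,255,255)),(395,185,425,225),.12)]:
    try: c_,s,a=rect(im,mask(im,*c,roi),z);print(n,c_.round(4),s.round(4),round(a,1))
    except Exception as e: print(n,e)
cv2.imwrite("pics/c1.png",cv2.resize(T["frame"][180:320,330:510],None,fx=4,fy=4,interpolation=cv2.INTER_NEAREST))
E
```

```text
mat [ 0.5602 -0.3296] [0.1077 0.1076] 3.7
mat s [ 0.5598 -0.3286] [0.1088 0.1102] 3.9
pad [0.565  0.1357] [0.088  0.0874] 17.3
pad s [0.565  0.1375] [0.0893 0.0903] 16.8
lid max() iterable argument is empty
lid s [ 0.5007 -0.165 ] [0.0982 0.1212] 32.5
knob [ 0.5013 -0.1698] [0.0145 0.0337] 71.4
green s [ 0.5102 -0.1931] [0.0796 0.112 ] 26.0
d1 max() iterable argument is empty
d2 max() iterable argument is empty
timer max() iterable argument is empty
cap [ 0.6616 -0.1939] [0.0029 0.    ] 134.6
```

View pics/c1.png

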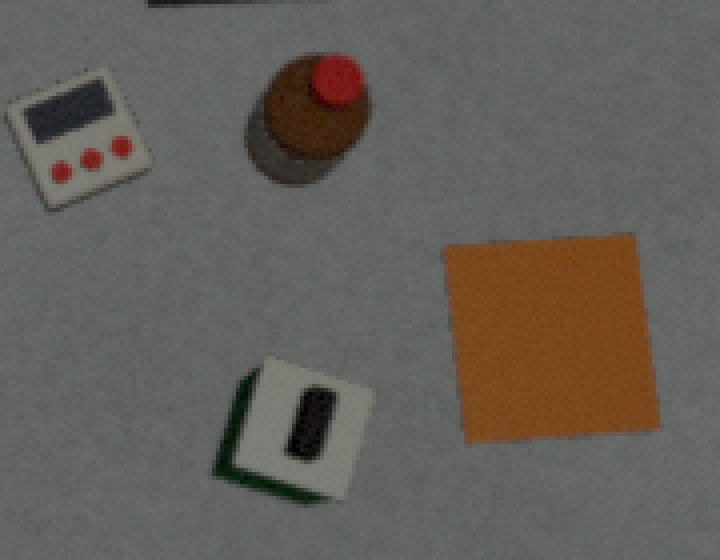

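The crop shows the knob's long axis (about 4x crop (311,424)) pointing almost exactly radially. That lets me close tangentially throughout:
- **Grip 1:** tool pitched back at −30° and swung to +60° lays the jar with its mouth towards the robot.
- **Grip 2:** tool swung by another +90° turns it upside down.

Next I check IK for these poses.

```bash
cat >> h.py <<'E'
from scipy.spatial.transform import Rotation as Ro
def pose(g,phi,th,flip=False):
    """TCP pose for grasp point g, tool azimuth phi, pitch th from down (deg), closing tangentially"""
    p,t=np.radians([phi,th]);z=np.array([np.sin(t)*np.cos(p),np.sin(t)*np.sin(p),-np.cos(t)])
    y=np.array([-np.sin(p),np.cos(p),0])*(-1 if flip else 1)
    q=Ro.from_matrix(np.c_[np.cross(y,z),y,z]).as_quat()
    return list(np.asarray(g)+.011*z),[q[3],q[0],q[1],q[2]]
def lower(b,pos,zmin,dF=3,step=.001,speed=.03):
    """creep down until the vertical force rises by dF or zmin"""
    f0=b.state()["ft_force"][2];pos=list(pos)
    while pos[2]>zmin:
        pos[2]-=step;b.move_l(pos,speed)
        f=b.state()["ft_force"][2]-f0
        if f>dF:break
    print("down z",round(pos[2],4),"df",round(f,2));return pos
E
python3 - <<'E'
from bench import *
from h import *
print(Ro.from_quat(np.roll(state()["ee_rot"],-1)).as_matrix().round(2), state()["ft_force"])
J=[.5013,-.1698];a=-18.6
for n,g,phi,th in [("lid",(*J,.113),a,0),("mat",(.56,-.329,.035),a,0),("mat",(.56,-.329,.035),-30.4,0),("j-30",(*J,.05),a,-30),("j-20",(*J,.05),a,-20),("up",(*J,.15),a,-30),
  ("lay60",(.48,-.13,.027),-15,60),("lay70",(.48,-.13,.027),-15,70),("lay60b",(.52,-.15,.027),-16,60),("lift",(.48,-.13,.15),-15,60),("g2 0",(.50,-.13,.027),-15,0),("g2 -15",(.5,-.13,.027),-15,-15),
  ("fin90",(.565,.1366,.072),17,90),("fin75",(.565,.1366,.072),17,75),("fin90up",(.565,.1366,.15),17,90)]:
  for fl in(0,1):
    q=inverse_kinematics(*pose(g,phi,th,fl));print(n,fl,None if q is None else np.round(q,2))
T=dict(np.load("top0.npz"))
for p in[(408,207),(350,215),(197,273),(140,290)]:print(p,cast(T,[p],.09).round(3),T["frame"][p[1],p[0]])
E
```

```text
[[ 0.91  0.42 -0.  ]
 [ 0.42 -0.91  0.  ]
 [ 0.   -0.   -1.  ]] [ 5.00602530e-01 -4.77871103e-01  3.47035159e-04]
lid 0 [-0.39 -0.09  1.64 -0.    1.59 -1.64]
lid 1 [-0.39 -0.09  1.64 -0.    1.59  1.5 ]
mat 0 [-0.58  0.28  1.39 -0.    1.47 -1.83]
mat 1 [-0.58  0.28  1.39 -0.    1.47  1.31]
mat 0 [-0.58  0.28  1.39 -0.    1.47 -1.62]
mat 1 [-0.58  0.28  1.39 -0.    1.47  1.52]
j-30 0 [-0.38  0.42  1.27 -0.03  1.98 -1.63]
j-30 1 [-0.38  0.42  1.27 -0.03  1.98  1.52]
j-20 0 [-0.38  0.26  1.42 -0.02  1.81 -1.63]
j-20 1 [-0.38  0.26  1.42 -0.02  1.81  1.51]
up 0 [-0.38  0.36  1.16 -0.03  2.14 -1.63]
up 1 [-0.38  0.36  1.16 -0.03  2.14  1.51]
lay60 0 None
lay60 1 None
lay70 0 None
lay70 1 None
lay60b 0 None
lay60b 1 None
lift 0 None
lift 1 None
g2 0 0 [-0.32 -0.07  1.77 -0.    1.43 -1.63]
g2 0 1 [-0.32 -0.07  1.77 -0.    1.43  1.51]
g2 -15 0 [-0.31  0.17  1.55 -0.01  1.68 -1.62]
g2 -15 1 [-0.31  0.17  1.55 -0.01  1.68  1.52]
fin90 0 None
fin90 1 None
fin75 0 None
fin75 1 None
fin90up 0 None
fin90up 1 None
(408, 207) [[ 0.665 -0.183  0.09 ]] [10 34 62]
(350, 215) [[ 0.648 -0.064  0.09 ]] [115 123 121]
(197, 273) [[0.529 0.241 0.09 ]] [118 124 123]
(140, 290) [[0.495 0.353 0.09 ]] [120 128 127]
```

Tilting forward along the radial direction is out of reach, so I'll scan sideways approaches, which use the joint 4 roll.

Run:
```python
from bench import *
from h import *
def ok(g,phi,th):
    r=[]
    for fl in(0,1):
        q=inverse_kinematics(*pose(g,phi,th,fl))
        if q is not None:r.append(np.round(q,1).tolist())
    return r
print("final");P=(.565,.1366,.068)
for k in(17,107,197,287):
    for th in(45,60,70,75,80,90):
        r=ok(P,k,th);print(k,th,r) if r else None
print("grip1 at jar")
for k in(-18.6,71.4,161.4,251.4):
    print(k,[(th,len(ok((.5013,-.1698,.05),k,th))) for th in(0,10,20,30,40,50,60,70,80,90)])
print("lying, by azimuth: feasible th")
for g in[(.46,-.12,.027),(.52,-.15,.027)]:
  for k in range(-180,180,30):
    print(g[:2],k,[th for th in(0,15,20,30,45,60,70) if ok(g,k,th)])
```

```text
final
17 45 [[0.1, -0.5, 2.3, 0.2, 0.7, -1.9], [0.1, -0.5, 2.3, 0.2, 0.7, 1.3]]
17 60 [[0.1, -0.7, 2.5, 0.6, 0.4, -2.2], [0.1, -0.7, 2.5, 0.6, 0.4, 0.9]]
107 45 [[-0.2, 0.3, 1.5, 0.7, 1.7, 2.6], [-0.2, 0.3, 1.5, 0.7, 1.7, -0.5]]
107 60 [[-0.3, 0.4, 1.4, 0.9, 1.9, 2.6], [-0.3, 0.4, 1.4, 0.9, 1.9, -0.6]]
107 70 [[-0.3, 0.5, 1.4, 1.0, 1.9, 2.5], [-0.3, 0.5, 1.4, 1.0, 1.9, -0.6]]
107 75 [[-0.3, 0.6, 1.4, 1.1, 2.0, 2.5], [-0.3, 0.6, 1.4, 1.1, 2.0, -0.6]]
107 80 [[-0.3, 0.6, 1.4, 1.1, 2.0, 2.5], [-0.3, 0.6, 1.4, 1.1, 2.0, -0.6]]
107 90 [[-0.3, 0.7, 1.4, 1.2, 2.1, 2.5], [-0.3, 0.7, 1.4, 1.2, 2.1, -0.6]]
197 45 [[0.2, 0.8, 0.8, -0.1, 2.3, 1.5], [0.2, 0.8, 0.8, -0.1, 2.3, -1.7]]
197 60 [[0.2, 1.0, 0.6, -0.1, 2.6, 1.4], [0.2, 1.0, 0.6, -0.1, 2.6, -1.7]]
287 45 [[0.6, 0.2, 1.6, -0.7, 1.6, 0.4]]
287 60 [[0.7, 0.4, 1.5, -1.0, 1.7, 0.5]]
287 70 [[0.7, 0.5, 1.5, -1.1, 1.8, 0.5], [0.7, 0.5, 1.5, -1.1, 1.8, -2.6]]
287 75 [[0.7, 0.5, 1.5, -1.2, 1.8, 0.5], [0.7, 0.5, 1.5, -1.2, 1.8, -2.6]]
287 80 [[0.7, 0.6, 1.5, -1.2, 1.8, 0.6], [0.7, 0.6, 1.5, -1.2, 1.8, -2.6]]
287 90 [[0.7, 0.7, 1.5, -1.3, 1.9, 0.6]
[... 822 characters left out ...]
0 [0, 15, 20, 30, 45, 60, 70]
(0.46, -0.12) 90 [0, 15, 20, 30, 45, 60, 70]
(0.46, -0.12) 120 [0, 15, 20, 30, 45, 60, 70]
(0.46, -0.12) 150 [0, 15, 20, 30, 45, 60, 70]
(0.52, -0.15) -180 [0, 15, 20, 30, 45, 60, 70]
(0.52, -0.15) -150 [0, 15, 20, 30, 45, 60, 70]
(0.52, -0.15) -120 [0, 15, 20, 30, 45, 60, 70]
(0.52, -0.15) -90 [0, 15, 20, 30, 45, 60, 70]
(0.52, -0.15) -60 [0, 15, 20, 30, 45, 60, 70]
(0.52, -0.15) -30 [0, 15, 20, 30, 45]
(0.52, -0.15) 0 [0, 15, 20, 30, 45]
(0.52, -0.15) 30 [0, 15, 20, 30, 45, 60, 70]
(0.52, -0.15) 60 [0, 15, 20, 30, 45, 60, 70]
(0.52, -0.15) 90 [0, 15, 20, 30, 45, 60, 70]
(0.52, -0.15) 120 [0, 15, 20, 30, 45, 60, 70]
(0.52, -0.15) 150 [0, 15, 20, 30, 45, 60, 70]
```

Sideways works:
- **Grip 1:** azimuth 251°, pitch 65°, laid at −25° with the mouth towards −y.
- **Grip 2:** azimuth ~90°, pitch −15°, final pose azimuth 107°, pitch 75°.

The lid goes first.

Run:
```python
import bench as b
from bench import *
from h import *
J=[.5013,-.1698];M=[.56,-.329]
p,q=pose((*J,.114),-18.6,0,True)   # tcp z=.103
move_to([p[0],p[1],.19],q); move_l(p,.15); close()
s=state();print("gap",s["finger_gap"],s["finger_force"],s["time"],p)
p[2]=.19;move_l(p,.2); print(state()["finger_gap"])
m=[M[0],M[1],.06];move_l([*M,.16],.25);move_l(m,.2)
m[2]=.032;move_l(m,.1)
m=lower(b,m,.0235,dF=2); gripper_open(); m[2]=.15;move_l(m,.25)
print(state()["time"])
# plan grip 1 / lay / grip 2 / final
for n,a in [("g1 hi",((*J,.2),251.4,65)),("g1 back",((J[0]+.03,J[1]+.09,.05),251.4,65)),("g1",((*J,.05),251.4,65)),("lift",((*J,.16),251.4,65)),
 ("mid",((.48,-.14,.16),261,20)),("layhi",((.47,-.13,.13),270,-25)),("lay",((.47,-.13,.027),270,-25)),
 ("g2",((.47,-.1,.027),90,-15)),("g2 hi",((.47,-.1,.2),90,-15)),("fin hi",((.565,.1366,.16),107,75)),("fin",((.565,.1366,.072),107,75))]:
  for fl in(0,1):
    r=inverse_kinematics(*pose(*a,fl));print(n,fl,None if r is None else np.round(r,2))
im=get_image("top");np.savez("top1.npz",**im);cv2.imwrite("pics/c2.png",cv2.resize(im["frame"][180:330,340:530],None,fx=4,fy=4))
```

```text
gap 0.013518681346236664 29.999987483024597 3.6083 [np.float64(0.5013), np.float64(-0.1698), np.float64(0.10300000000000001)]
0.013587980678262678
down z 0.024 df 5.05
9.975
g1 hi 0 [ 0.13  0.19  1.54 -1.04  1.91  0.35]
g1 hi 1 None
g1 back 0 [ 0.26  0.49  1.46 -0.92  1.89  0.62]
g1 back 1 [ 0.26  0.49  1.46 -0.92  1.89 -2.52]
g1 0 [ 0.13  0.37  1.62 -0.98  1.77  0.58]
g1 1 [ 0.13  0.37  1.62 -0.98  1.77 -2.56]
lift 0 [ 0.13  0.23  1.57 -1.02  1.87  0.42]
lift 1 None
mid 0 [-0.13 -0.18  1.67 -0.35  1.65  0.  ]
mid 1 None
layhi 0 [-0.58 -0.05  1.62  0.37  1.8  -0.54]
layhi 1 [-0.58 -0.05  1.62  0.37  1.8   2.6 ]
lay 0 [-0.58  0.03  1.73  0.36  1.62 -0.61]
lay 1 [-0.58  0.03  1.73  0.36  1.62  2.53]
g2 0 None
g2 1 [-0.1  -0.19  1.9  -0.26  1.4  -0.06]
g2 hi 0 None
g2 hi 1 [-0.1  -0.27  1.66 -0.26  1.71 -0.15]
fin hi 0 None
fin hi 1 [-0.3   0.47  1.38  1.11  2.04 -0.47]
fin 0 [-0.3   0.58  1.4   1.05  1.98  2.54]
fin 1 [-0.3   0.58  1.4   1.05  1.98 -0.6 ]
```

View pics/c2.png

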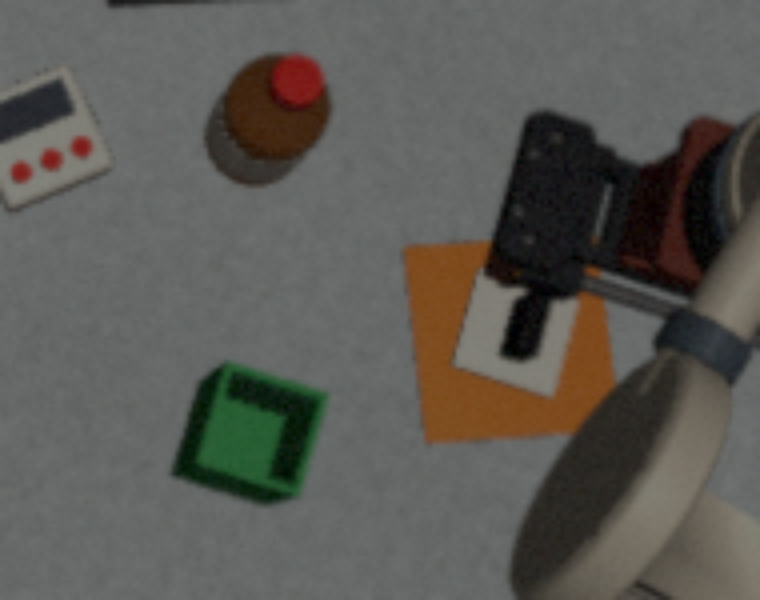

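The picture shows the lid flat, knob up, near the middle of the mat, and the open jar with its rim centre at crop (262,430). Now grip 1 and the lay-down.

Run:
```python
import bench as b
from bench import *
from h import *
im=dict(np.load("top1.npz"))
c,s,a=rect(im,mask(im,(50,100,55),(85,255,255),(380,265,425,310)),.085);print("rim",c,s,a)
J=c if np.all(abs(s-.054)<.005) and np.hypot(*(c-[.5013,-.1698]))<.006 else np.array([.5013,-.1698])
al=251.4
def P(g,phi,th):return pose(g,phi,th,False)
p,q=P((*J,.05),al,65)
z=Ro.from_quat(np.roll(q,-1)).as_matrix()[:,2]
st=np.array(p)-.10*z
m=state()["ee_pos"];move_l([m[0],m[1],.25],.25)
move_to([st[0],st[1],.26],q); move_l(list(st),.2); move_l(p,.12); close()
s=state();print("gap",s["finger_gap"],s["time"],s["ft_force"])
move_l(list(np.array(p)+[0,0,.11]),.15)
print(state()["finger_gap"])
im=get_image("side");cv2.imwrite("pics/s3.png",im["frame"])
```

```text
rim [ 0.50218683 -0.17176765] [0.05351904 0.05398846] 71.66539001464844
gap 0.05385141187045127 14.175 [0.48811925 0.28903771 0.30766244]
0.0537815153612692
```

View pics/s3.png

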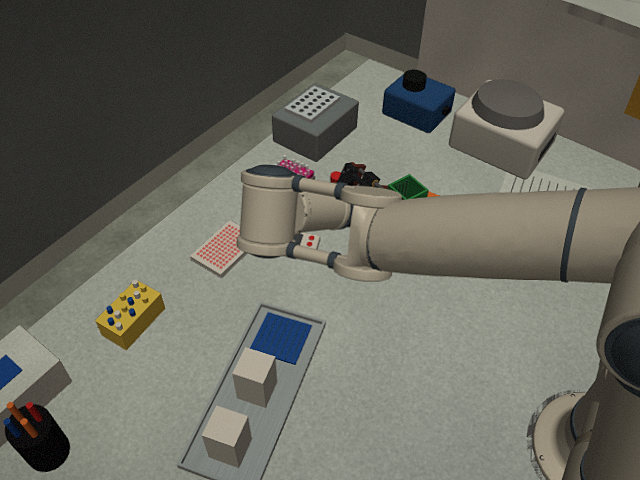

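The jar is held upright at about (405,188). Next I rotate it and lay it down.

Run:
```python
import bench as b
from bench import *
from h import *
move_to(*pose((.48,-.14,.17),261,20)); move_to(*pose((.47,-.13,.12),270,-25))
p,q=pose((.47,-.13,.034),270,-25); move_l(p,.15)
p=lower(b,p,p[2]-.010,dF=2)
print("expected", pose((.47,-.13,.027),270,-25)[0][2], state()["finger_gap"])
gripper_open(); z=Ro.from_quat(np.roll(q,-1)).as_matrix()[:,2]
move_l(list(np.array(p)-.09*z),.2)
e=state()["ee_pos"]; move_l([e[0],e[1],.22],.25)
print(state()["time"])
move_to(*pose((.47,-.25,.27),90,-15,True)); print(state()["time"])
for n in("top","side"):
    im=get_image(n);np.savez(n+"2.npz",**im);cv2.imwrite(f"pics/{n}4.png",im["frame"])
im=dict(np.load("top2.npz"))
print(rect(im,mask(im,(45,90,15),(90,255,255),(330,200,460,360)),.054))
```

```text
down z 0.017 df 7.05
expected 0.017030614342596853 0.05412544048159423
20.925
21.575
(array([ 0.46823175, -0.11993002]), array([0.08689583, 0.05284364]), 89.7630386352539)
```

View pics/top4.png

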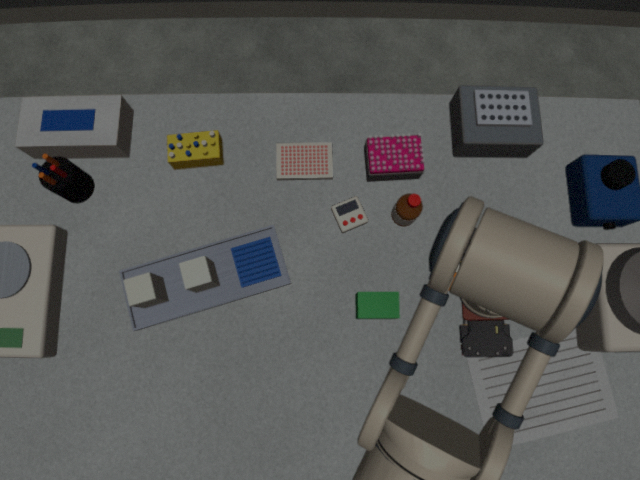

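View pics/side4.png

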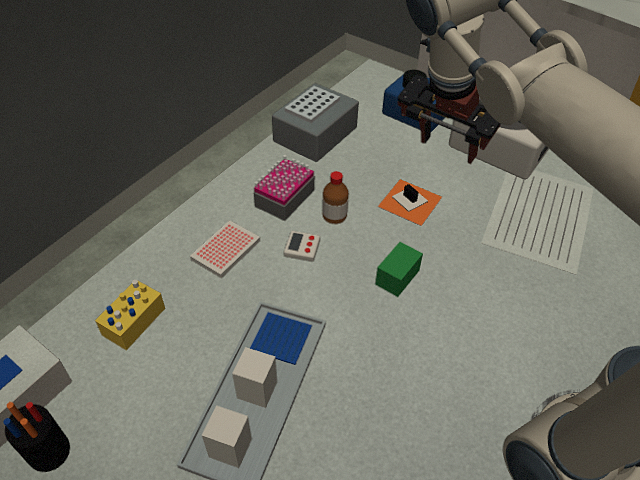

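The jar lies on its side: top-face centre at pixel (378,305), which is (0.468, −0.120), axis along y. The lid sits on the mat with its knob up. Now grip 2, stopping above the pad.

Run:
```python
import bench as b
from bench import *
from h import *
p,q=pose((.4685,-.102,.028),90,-15,True); z=Ro.from_quat(np.roll(q,-1)).as_matrix()[:,2]
move_to(list(np.array(p)-.14*z),q); move_l(p,.15); close()
s=state();print("gap",s["finger_gap"],s["time"])
move_l([p[0],p[1],p[2]+.15],.15)
move_to(*pose((.50,.0,.22),98,35,True)); move_to(*pose((.565,.1366,.17),107,75,True))
s=state();print(s["finger_gap"],s["time"],s["ft_force"])
im=get_image("side");cv2.imwrite("pics/s5.png",im["frame"])
```

```text
gap 0.05398429194089465 24.2417
0.05395342079377037 26.875 [ 0.81117286 -0.84239953 -1.0998297 ]
```

View pics/s5.png

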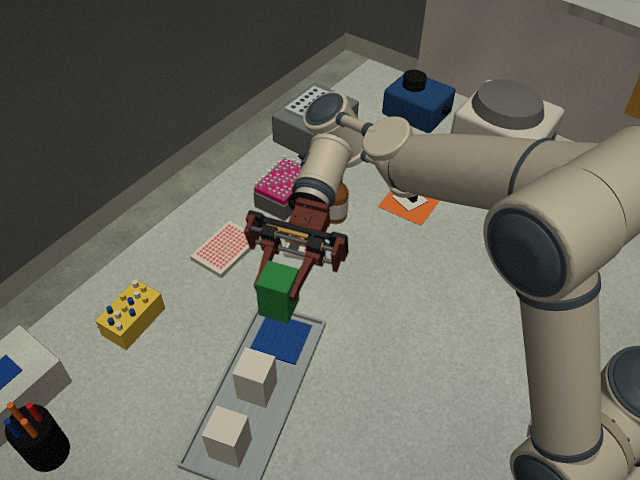

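The jar hangs upside down over the pad, with the jar at (278,290) and the pad at (285,337). By the kinematics, though, the wrist centre would come down to about (0.67, −0.21, 0.17), just over the bottle. I'll lay the jar back on the bench and regrip at −35°, which gives 55° at the end and keeps the wrist higher.

Run:
```python
import bench as b
from bench import *
from h import *
G=(.4685,-.102)
for n,a in [("g2",((*G,.028),90,-35)),("hi",((*G,.18),90,-35)),("mid",((.50,.0,.22),98,15)),("finhi",((.565,.1366,.17),107,55)),("fin",((.565,.1366,.072),107,55))]:
    r=inverse_kinematics(*pose(*a,True));print(n,None if r is None else np.round(r,2)); assert r is not None
    P,q=map(np.array,pose(*a,True));z=Ro.from_quat(np.roll(q,-1)).as_matrix()[:,2]
    print("  L",[L for L in np.arange(.1,.45,.005) if abs(np.arctan2(*(P-L*z)[1::-1])-r[0])<.01])
# back onto the bench
move_to(*pose((.50,.0,.22),98,35,True)); p,q=pose((*G,.16),90,-15,True); move_to(p,q)
p,q=pose((*G,.034),90,-15,True); move_l(p,.15); p=lower(b,p,p[2]-.009,dF=2)
print("exp",pose((*G,.028),90,-15)[0][2]); gripper_open()
z=Ro.from_quat(np.roll(q,-1)).as_matrix()[:,2]; move_l(list(np.array(p)-.09*z),.2)
# regrip
p,q=pose((*G,.029),90,-35,True); z=Ro.from_quat(np.roll(q,-1)).as_matrix()[:,2]
move_to(list(np.array(p)-.09*z),q)
im=get_image("side");np.savez("side6.npz",**im);im=get_image("top")
try:print(rect(im,mask(im,(45,90,15),(90,255,255),(330,200,460,360)),.054))
except Exception as e:print(e)
move_l(p,.15); close()
s=state();print("gap",s["finger_gap"],s["time"])
move_l([p[0],p[1],p[2]+.14],.2)
move_to(*pose((.50,.0,.22),98,15,True)); move_to(*pose((.565,.1366,.17),107,55,True))
s=state();print(s["finger_gap"],s["time"])
im=get_image("side");cv2.imwrite("pics/s7.png",im["frame"])
```

```text
g2 [ 0.11 -0.12  1.93 -0.61  1.44  0.23]
  L [np.float64(0.27500000000000013), np.float64(0.28000000000000014), np.float64(0.28500000000000014)]
hi [ 0.11 -0.24  1.76 -0.61  1.68  0.06]
  L [np.float64(0.27500000000000013), np.float64(0.28000000000000014), np.float64(0.28500000000000014)]
mid [-0.23 -0.13  1.51  0.25  1.85 -0.31]
  L []
finhi [-0.24  0.3   1.38  0.85  1.94 -0.41]
  L [np.float64(0.38500000000000023), np.float64(0.39000000000000024), np.float64(0.39500000000000024)]
fin [-0.24  0.39  1.45  0.82  1.83 -0.54]
  L [np.float64(0.38500000000000023), np.float64(0.39000000000000024), np.float64(0.39500000000000024)]
down z 0.0164 df 7.76
exp 0.017374815910820247
(array([ 0.46763812, -0.12018805]), array([0.0528949 , 0.08708374]), 0.5868688821792603)
gap 0.053597834643771006 34.3417
0.053559655903947484 36.7083
```

View pics/s7.png

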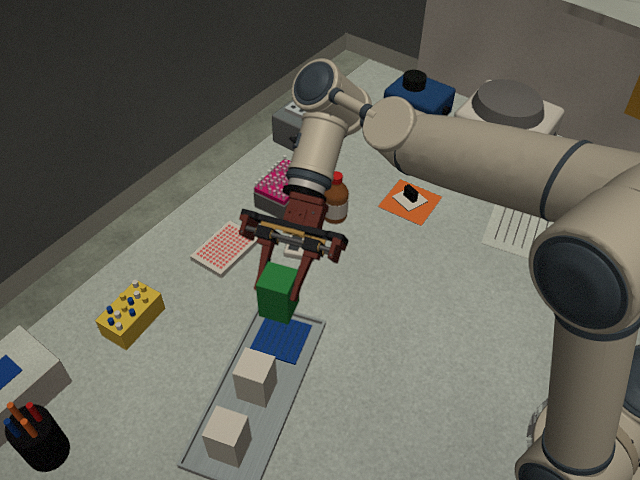

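The jar hangs level over the pad, and the wrist is now clear of the bottle. I'll set it down.

Run:
```python
import bench as b
from bench import *
from h import *
u=np.array([np.cos(np.radians(107)),np.sin(np.radians(107))]);c=np.array([.565,.1366])-.0015*u
p,q=pose((*c,.100),107,55,True); move_l(p,.12)
p,q=pose((*c,.078),107,55,True); move_l(p,.08)
print("exp",pose((*c,.070),107,55,True)[0][2]); p=lower(b,p,p[2]-.016,dF=3)
print(state()["ft_force"],state()["time"]); gripper_open(); z=Ro.from_quat(np.roll(q,-1)).as_matrix()[:,2]
e=list(np.array(p)-.11*z); move_l(e,.12); e[2]+=.1; move_l(e,.25)
e=[.45,-.20,.30]; move_to(e,q)
print(state()["time"])
T=get_image("top");S=get_image("side")
print("bottom face",rect(T,mask(T,(45,90,45),(90,255,255),(180,180,330,330)),.094))
O=((5,150,60),(20,255,255))
cv2.imwrite("pics/t8.png",T["frame"]);np.savez("top8.npz",**T);np.savez("side8.npz",**S);cv2.imwrite("pics/s8.png",S["frame"])
```

```text
exp 0.0636906592001385
down z 0.0657 df 3.73
[-0.28355962 -1.40295046  2.81964464] 39.4167
42.8917
bottom face (array([0.56336377, 0.13669098]), array([0.05458028, 0.05549677]), 17.350831985473633)
```

View pics/s8.png

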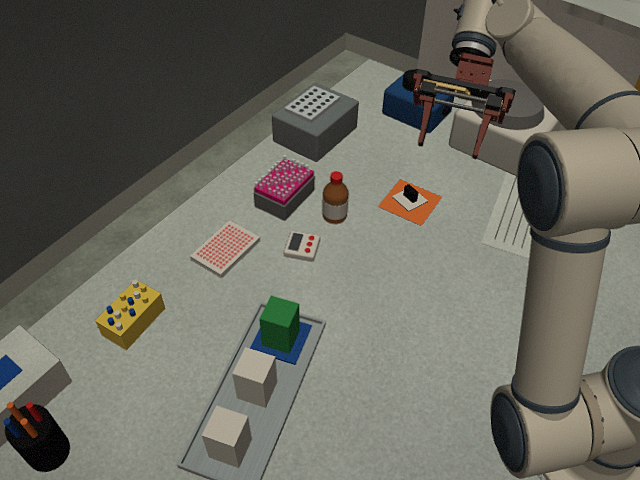

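The jar stands upside down on the pad at pixel (280,325), measured about 2 mm off centre and square within 1°. The lid is on the mat at (410,195), and the other objects are unmoved. Handing in.

```bash
python3 -c "
from bench import *
print(job_done())"
```

```text
the job is handed in; nothing more can be done
None
```

The job is handed in (no verdict came back): the lid lies knob up near the middle of the orange mat, and the green jar stands upside down about 2 mm off the blue pad's centre and square with it, after an extra lay-down and regrip to clear the bottle, about 43 s in all; nothing else looked moved in the last picture.

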